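# Heft two canisters and sort the full one from the empty one

## Task

Two identical steel canisters stand on the kitchen counter; one has a food tin inside, the other is empty, and only their weight tells. Stand the heavier one upright in the low wooden tray for the lunch packers, and stand the lighter one upright in the cardboard carton. Set them down rather than dropping them.

Things in the scene. Friction and masses are not known exactly. Their poses are not given: they have to be found in the camera images.
- canister_a: one of two outwardly identical closed round canisters, plain grey steel with a flat lid, 64 mm diameter, 112 mm tall overall, standing upright on the counter; the lid is fixed and as wide as the body. Origin at the centre of its underside, z up. It weighs either about 0.11 kg (empty) or 0.37 to 0.48 kg (a sealed food tin inside); which of the two canisters is the heavy one changes from start to start and cannot be seen. The tin fits closely and hardly rattles
- canister_b: one of two outwardly identical closed round canisters, plain grey steel with a flat lid, 64 mm diameter, 112 mm tall overall, standing upright on the counter; the lid is fixed and as wide as the body. Origin at the centre of its underside, z up. It weighs either about 0.11 kg (empty) or 0.37 to 0.48 kg (a sealed food tin inside); which of the two canisters is the heavy one changes from start to start and cannot be seen. The tin fits closely and hardly rattles
- tray: low open tray of dark wood, fixed to the counter, 170 mm (its x) by 200 mm (its y) outside, 25 mm high, walls and floor 6 mm thick. Origin at the centre of its underside, on the counter; its inner floor is 6 mm above that. It may stand left or right, turned a little
- carton: open-topped plain brown cardboard carton, fixed to the counter, 160 mm square outside, 55 mm high, walls and floor 5 mm thick. Origin at the centre of its underside, on the counter; its inner floor is 5 mm above that. It stands on the opposite side from the tray, turned a little
Not all that is in view belongs to the job. What is shaped like the canister_a but purple is not meant.

How it is judged:
By the outcome, as a careful person would: the job done as asked, in the order asked, and still so for the second after the job is handed in, with the robot touching nothing.
It also fails if it takes over 56 s, if anything falls off the work surface, if the arm or the gripper's body presses on something with over 40 N, if the wrist force passes 120 N, or if a joint passes its speed limit or range.

## Robot

A 6-joint arm with a two-finger parallel gripper is mounted at the origin on the work surface. World frame = base frame: x ahead of the robot, y to its left, z up, the work surface at z = 0. Lengths are in mm, angles in rad, forces in N, time in s.
With the tool pointing down it reaches from about 275 to 750 mm from the base axis. Payload 10.2 kg.
Tool frame: the origin (TCP) lies between the finger pads; the fingertips stand 17 mm ahead of it and the grasp point (between the pads) lies 2 mm behind it (tips_ahead is the distance from the TCP to the fingertips, in mm); z points along the fingers, y is the line along which they close (so a half turn about z gives the same grasp; the last joint's range is limited). The gripper opens to 85 mm and grips with 20 to 120 N. Pads are 22 mm wide; open, the fingers measure 114 mm over their backs; the gripper's body (76 mm by 85 mm) begins 54 mm behind the grasp point. The pads swing forward as they close: fully open they stand 13 mm farther back than shut.
Start: joints at [0.978, 0.313, 1.498, -0, 1.331, -0.223], TCP at [189.763, 489.511, 248.294] pointing down, gripper open.
Joint ranges: [-2.94, 2.94], [-0.97, 2.17], [0.19, 2.56], [-1.23, 4.37], [0.02, 3.11], [-2.88, 2.88]. Speed limits (rad/s): [2.39, 2.39, 3.01, 3.14, 3.14, 3.14].

## Interface

Orientations are given as a unit quaternion [w, x, y, z].
In Python, from rig import sense, capture, finish_job, boxes_of, tips_ahead gives the robot as it stands.
- The arm moves only by the tool drive_tool, never from a script. Its argument "commands" is text: rows parted by semicolons, each of 7 numbers parted by spaces: the shift along the world's x, y, z in units of 0.1 m (1.0 is 0.1 m), then the turn, a rotation vector about the world's x, y, z in units of pi/4 rad (1.0 is pi/4 rad), then the opening in per cent of the stroke, from 0 (shut) to 100 (fully open). A call has 1 to 20 rows; each row shifts and turns the commanded pose from where the row before left it; what a row does not reach is not made up. A row lasts 1/12 s, in which the tool goes at most 41.7 mm and 7.16 degrees, less where a joint would pass 70% of its speed; a pose out of reach is approached as far as the arm can. A call with a number of a shift or a turn outside -1 to 1 is refused whole. A call with a gripper value outside its range is refused whole. The fingers move at their own pace and stop on an object; "force" is the grip in N (left out, the last holds). Time passes only in rows, so rows that do not move let the fingers close. It gives the time, the measured TCP pose, the force, the opening and the grip force at its end, in the units of the state.
- sense(): the state, without advancing time (a new reading comes with each control period).
- capture(name): name is "side" or "top" or "wrist"; returns a dict with "pixels" (480x640x3 uint8, blue, green, red), "fov_y" (degrees; the focal length in pixels is half the picture's height over the tangent of half this angle, whatever the lens; pixels are square), "cx", "cy" (the principal point, pixels), "k1" (the pictures are not rectified: a ray, as slopes to the right and down, at radius r is drawn at 1 + k1 r^2 times it, then the intrinsics apply), "position" and "attitude" of the camera in the world; the wrist camera has in their place "tool_from_camera" (4x4, takes a point from camera to tool coordinates, whose origin is the TCP and whose axes are the flange's). Camera axes: x right, y down, z forward; pixel columns grow to the right and rows downward; lengths in mm; the calibration is good to about 2 mm. A picture is of the moment at which its call begins: read the wrist's pose just before it. There is no depth.
- finish_job(): hands the job in; it is judged then, once.
Trained networks look in a picture, given as the dict that the camera call returned (one of the last four; its "shot" number tells which), for a name from the list of things; names that differ only in an ending like _2 or _b are one class to them, and where a whole thing is asked for, a point or a joint stands for the part that bears it (a point fixed in the world has none). Each returns a list of dicts, best first, with "confidence" (0 to 1); they miss things now and then, are a little off and sometimes report something else, mostly with a low value. They report only what shows in the picture. A call takes as long as a camera call. They do not tell look-alikes from the thing itself.
- boxes_of(picture, name): "position" ([column, row] in pixels, amid what is visible of it).
The state is a dict: "time_s": time; "joints": joint angles; "dq": joint speeds; "tau": joint torques, N m; "eef_pos": TCP position; "ee_rot": TCP orientation; "force": force on the tool from outside, world axes, zero at the start; "wrist_torque": the same for the moment, N m; "grip_width": opening from 0.0 (shut) to 1.0 (fully open); "grip_force": force on a finger pad.
Only numpy, scipy, OpenCV 4.12 (cv2) and the standard library are available. Lean on these libraries where they do the work, as an engineer would, in place of code of your own. Each camera call takes 0.05 s, during which the arm holds its last target. There are 200 camera calls.

## Working session

There is one attempt and no reset: what is moved stays moved. The work goes in short steps, Python scripts to look and compute and a tool call to move; the robot and the scene stay as the last step left them, time stands still between calls to the robot, and variables do not carry over. Pictures are saved under pics/ and viewed, at most 10 in all, crops included, and the job is handed in when it is done.

Besides the shell and the picture viewer there is one more tool, called after "Request:" as name(argument=value, ...), one argument or row to a line, values as JSON. drive_tool: Moves the arm, as the interface text tells. Shifts and turns lie within -1 to 1; 1 stands for 0.1 m of shift or pi/4 rad of turn. Its arguments: {"type":"object","properties":{"commands":{"type":"string"},"force":{"type":"number"}},"required":["commands"]}

```bash
mkdir -p pics; cat > h.py <<'E'
import numpy as np, cv2
from rig import *
from scipy.spatial.transform import Rotation as R
def ray(p,uv,T=None):
    f=240/np.tan(np.radians(p["fov_y"])/2)
    K=np.array([[f,0,p["cx"]],[0,f,p["cy"]],[0,0,1]])
    s=cv2.undistortPoints(np.array([[uv]],float),K,np.array([p["k1"],0,0,0.]))[0,0]
    d=np.array([s[0],s[1],1])
    if "tool_from_camera" in p:
        M=np.array(p["tool_from_camera"]); q=T["ee_rot"]
        Rt=R.from_quat([q[1],q[2],q[3],q[0]]).as_matrix()
        return Rt@M[:3,3]+np.array(T["eef_pos"]), Rt@M[:3,:3]@d
    a=np.array(p["attitude"],float)
    Rm=a if a.shape==(3,3) else R.from_quat([a[1],a[2],a[3],a[0]]).as_matrix()
    return np.array(p["position"],float),Rm@d
def at(p,uv,z,T=None):
    o,d=ray(p,uv,T); return (o+d*(z-o[2])/d[2]).round(1)
E
python3 - <<'E'
from h import *
s=sense();print({k:np.round(v,3) for k,v in s.items()},tips_ahead)
Z={"canister_a":56,"tray":6,"carton":30}
for c in("top","side"):
    p=capture(c);cv2.imwrite(f"pics/{c}0.png",p["pixels"]);print(c,p["position"],p["attitude"],p["fov_y"],p["k1"])
    for n in Z:
        for b in boxes_of(p,n)[:5]: print(n,np.round(b["position"]),round(b["confidence"],2),at(p,b["position"],Z[n]))
E
```

```text
{'time_s': np.float64(0.0), 'joints': array([ 0.978,  0.313,  1.498,  0.   ,  1.331, -0.223]), 'dq': array([-0.001,  0.002,  0.001,  0.001,  0.002,  0.001]), 'tau': array([ 1.0000e-03, -4.1225e+01, -2.5975e+01, -0.0000e+00,  4.0000e-03,
       -0.0000e+00]), 'eef_pos': array([189.615, 489.306, 247.737]), 'ee_rot': array([-0.   ,  0.184,  0.983, -0.001]), 'force': array([-0.003, -0.288,  0.268]), 'wrist_torque': array([-0.03 ,  0.031, -0.03 ]), 'grip_force': np.float64(0.0), 'grip_width': np.float64(1.002)} 17.0
top [ 286.51470255  -18.9152359  1225.99207   ] [-0.06825189  0.70789062 -0.70085201  0.05512729] 42.3017340434215 -0.15774326947299544
canister_a [313. 184.] 0.94 [585.7  21.7  56. ]
canister_a [370. 214.] 0.87 [526.7 -88.6  56. ]
canister_a [245. 290.] 0.72 [377.9 146.9  56. ]
canister_a [264. 235.] 0.71 [485.1 112.7  56. ]
carton [160. 202.] 0.82 [554.6 328.   30. ]
side [  293.76254381 -1005.29392672   851.79398112] [-0.43654731  0.89532368 -0.08238704  0.0321609 ] 42.43130686857934 -0.10380036666804195
canister_a [276. 200.] 0.87 [378.7 141.9  56. ]
canister_a [324. 202.] 0.71 [483.8 113.7  56. ]
canister_a [366. 259.] 0.67 [529.8 -95.   56. ]
canister_a [379. 217.] 0.65 [590.5  35.3  56. ]
tray [360. 373.] 0.92 [ 464.9 -333.3    6. ]
carton [337. 163.] 0.88 [552.  313.2  30. ]
```

View pics/top0.png

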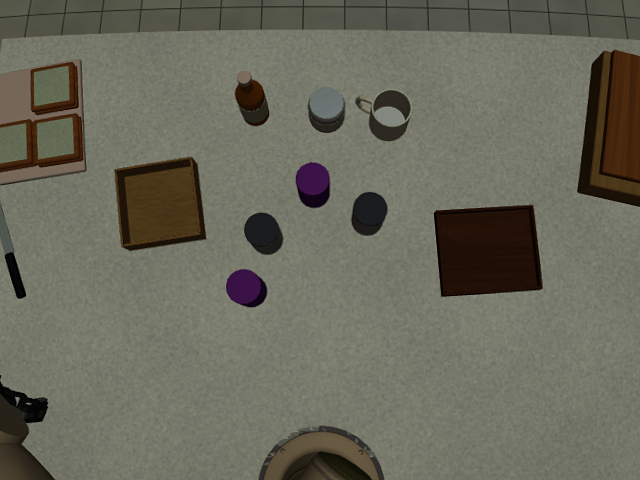

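View pics/side0.png

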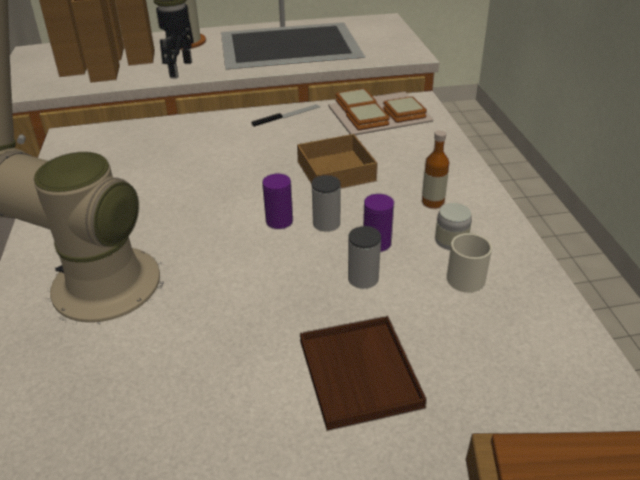

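Top view: the grey canisters have their lids at px (262,230) and (370,208), the purple decoys at (313,180) and (245,288). The carton is on the left around (160,203) and the tray on the right around (488,250). I'll move above the left grey canister.

Request:
drive_tool(
  commands="0.1 -0.12 0 0 0 0 100;0.2 -0.25 0 0 0 0 100;0.2 -0.25 0 0 0 0 100;0.2 -0.25 0 0 0 0 100;0.2 -0.25 0 0 0 0 100;0.2 -0.25 0 0 0 0 100;0.2 -0.25 0 0 0 0 100;0.2 -0.25 0 0 0 0 100;0.2 -0.25 0 0 0 0 100;0.2 -0.25 0 0 0 0 100;0.2 -0.25 0 0 0 0 100;0.2 -0.25 0 0 0 0 100;0.2 -0.25 0 0 0 0 100;0.2 -0.25 0 0 0 0 100;0.2 -0.25 0 0 0 0 100;0.04 -0.14 0 0 0 0 100;0 0 0 0 0 0 100;0 0 0 0 0 0 100",
)

```text
time_s: 1.9
eef_pos: [483.7, 113.3, 248.2]
ee_rot: [-0.0, 0.185, 0.983, 0.0]
force: [-0.2, 0.4, 0.5]
grip_width: 1.002
grip_force: 0.0
```

```bash
cat > w.py <<'E'
from h import *
import sys
s=sense();p=capture("wrist");cv2.imwrite(f"pics/{sys.argv[1]}.png",p["pixels"])
print(np.round(s["eef_pos"],1),np.round(s["ee_rot"],3),np.round(s["force"],2),s["time_s"],np.round(s["joints"],2))
for b in boxes_of(p,"canister_a")[:4]: print(np.round(b["position"]),round(b["confidence"],2),at(p,b["position"],112,s),at(p,b["position"],90,s))
E
python3 w.py w1; python3 - <<'E'
from h import *
p=capture("top")
for n,z,c in(("tray",25,[(434,211),(533,206),(542,289),(442,296)]),("carton",55,[(115,169),(193,157),(206,239),(124,249)])):
    q=np.array([at(p,u,z) for u in c]);print(n,q.tolist(),q.mean(0))
for u in((262,229),(370,208)):print(at(p,u,112))
E
```

```text
[483.7 113.3 248.2] [-0.     0.185  0.983  0.   ] [-0.22  0.36  0.48] 1.9 [-0.01  0.25  1.58  0.    1.31 -1.21]
[331. 221.] 0.97 [481.8 117.3 112. ] [487.4 115.4  90. ]
[311.  64.] 0.59 [381.1 142.8 112. ] [378.2 143.1  90. ]
[131. 319.] 0.58 [499.  -54.2 112. ] [506.1 -70.5  90. ]
[271. 350.] 0.58 [563.3  35.2 112. ] [575.7  26.4  90. ]
tray [[541.1, -218.6, 25.0], [553.5, -420.1, 25.0], [386.8, -430.8, 25.0], [372.9, -231.2, 25.0]] [ 463.575 -325.175   25.   ]
carton [[616.3, 418.7, 55.0], [640.6, 260.1, 55.0], [476.1, 226.1, 55.0], [454.7, 388.3, 55.0]] [546.925 323.3    55.   ]
[486.3 111.3 112. ]
[527.2 -86.3 112. ]
```

View pics/w1.png

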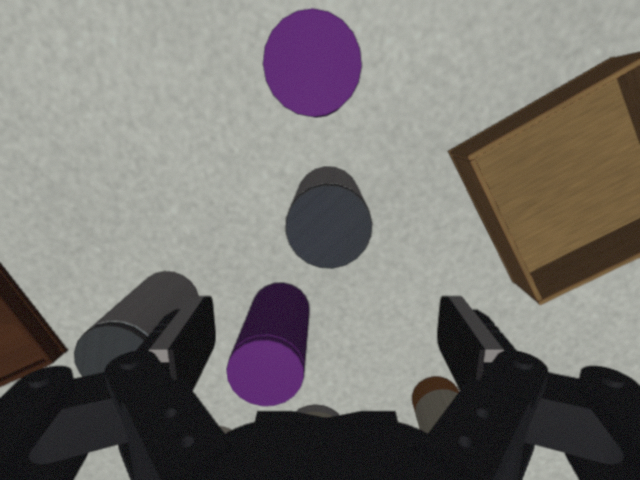

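Wrist view: the target lid is centred at px (329,226), between the open fingers in the image's right-left axis, and agrees with the top camera at about (485,114). Next I descend, grip, lift and weigh.

Request:
drive_tool(
  commands="0.01 0 -0.1 0 0 0 100;0 0 -0.2 0 0 0 100;0 0 -0.2 0 0 0 100;0 0 -0.25 0 0 0 100;0 0 -0.25 0 0 0 100;0 0 -0.25 0 0 0 100;0 0 -0.2 0 0 0 100;0 0 -0.1 0 0 0 100;0 0 -0.05 0 0 0 100;0 0 0 0 0 0 100;0 0 0 0 0 0 60;0 0 0 0 0 0 60;0 0 0 0 0 0 60;0 0 0 0 0 0 50;0 0 0 0 0 0 50;0 0 0 0 0 0 50;0 0 0 0 0 0 50",
  force=40,
)

```text
time_s: 3.47
eef_pos: [485.6, 113.6, 89.8]
ee_rot: [0.001, 0.184, 0.983, 0.0]
force: [-0.3, 1.3, 5.7]
grip_width: 0.741
grip_force: 44.0
```

Request:
drive_tool(
  commands="0 0 0 0 0 0 50;0 0 0 0 0 0 50",
)

```text
time_s: 3.63
eef_pos: [485.6, 113.6, 89.8]
ee_rot: [0.001, 0.184, 0.983, 0.0]
force: [-0.1, 0.9, 6.3]
grip_width: 0.744
grip_force: 44.0
```

Request:
drive_tool(
  commands="0 0 0.05 0 0 0 50;0 0 0.1 0 0 0 50;0 0 0.1 0 0 0 50;0 0 0.05 0 0 0 50;0 0 0 0 0 0 50;0 0 0 0 0 0 50;0 0 0 0 0 0 50;0 0 0 0 0 0 50",
)

```text
time_s: 4.3
eef_pos: [484.5, 113.5, 117.9]
ee_rot: [-0.0, 0.184, 0.983, -0.0]
force: [0.4, 0.2, -1.5]
grip_width: 0.743
grip_force: 44.3
```

Request:
drive_tool(
  commands="0 0 0 0 0 0 50;0 0 0 0 0 0 50",
)

```text
time_s: 4.47
eef_pos: [484.6, 113.5, 118.0]
ee_rot: [-0.0, 0.184, 0.983, -0.0]
force: [-0.4, -0.6, -1.8]
grip_width: 0.746
grip_force: 44.3
```

```bash
python3 - <<'E'
from h import *
F=[];t=[]
for i in range(12):
    capture("side");s=sense();F.append(s["force"]);t.append(s["tau"])
print(np.mean(F,0),np.std(F,0),np.mean(t,0))
p=capture("wrist");cv2.imwrite("pics/w2.png",p["pixels"])
E
```

```text
[ 0.03698684 -0.01131335 -1.29673899] [0.2806744  0.42439179 0.3407148 ] [-1.22697979e-03 -4.13938594e+01 -2.18805763e+01 -4.13024143e-04
 -4.46465014e-04  3.43453086e-06]
```

View pics/w2.png

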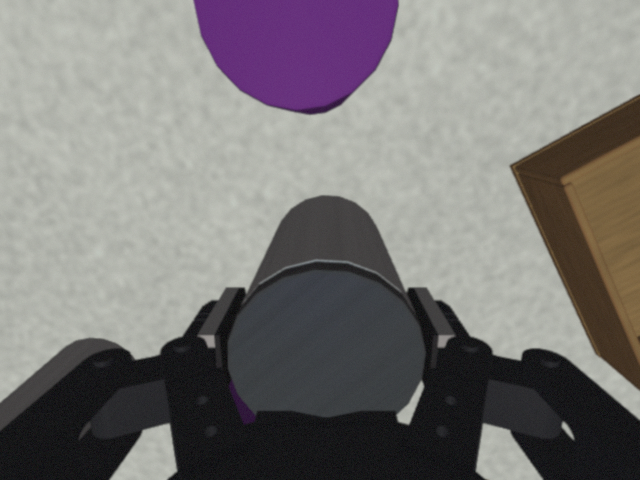

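The picture shows the canister held, pads at px 230 and 430. The net load is about 1.3 N, so this one is the empty canister. The heavy one goes first, so I put this back down.

Request:
drive_tool(
  commands="0 0 -0.08 0 0 0 50;0 0 -0.08 0 0 0 50;0 0 -0.06 0 0 0 50;0 0 -0.04 0 0 0 50;0 0 0 0 0 0 50;0 0 0 0 0 0 50",
)

```text
time_s: 5.62
eef_pos: [484.7, 113.5, 92.0]
ee_rot: [-0.0, 0.184, 0.983, -0.0]
force: [0.3, -0.1, -0.9]
grip_width: 0.746
grip_force: 44.3
```

Request:
drive_tool(
  commands="0 0 -0.015 0 0 0 50;0 0 0 0 0 0 50;0 0 0 0 0 0 50",
)

```text
time_s: 5.87
eef_pos: [484.8, 113.5, 90.9]
ee_rot: [0.0, 0.184, 0.983, 0.0]
force: [-0.5, -1.0, -0.6]
grip_width: 0.748
grip_force: 44.3
```

Request:
drive_tool(
  commands="0 0 -0.015 0 0 0 50;0 0 0 0 0 0 50;0 0 0 0 0 0 76;0 0 0 0 0 0 80;0 0 0 0 0 0 90;0 0 0 0 0 0 100;0 0 0 0 0 0 100;0 0 0 0 0 0 100;0 0 0.1 0 0 0 100;0 0 0.2 0 0 0 100;0 0 0.25 0 0 0 100;0 0 0.25 0 0 0 100;0 0 0.25 0 0 0 100;0 0 0.25 0 0 0 100;0 0 0.2 0 0 0 100;0 0 0.08 0 0 0 100",
)

```text
time_s: 7.2
eef_pos: [485.4, 113.6, 250.8]
ee_rot: [0.003, 0.184, 0.983, 0.0]
force: [0.3, 0.5, -0.6]
grip_width: 0.996
grip_force: 0.0
```

Request:
drive_tool(
  commands="0.03 -0.15 0 0 0 0 100;0.06 -0.3 0 0 0 0 100;0.06 -0.3 0 0 0 0 100;0.06 -0.3 0 0 0 0 100;0.06 -0.3 0 0 0 0 100;0.06 -0.3 0 0 0 0 100;0.06 -0.25 0 0 0 0 100;0.04 -0.11 0 0 0 0 100;0 0 0 0 0 0 100;0 0 0 0 0 0 100",
)

```text
time_s: 8.03
eef_pos: [527.6, -87.1, 246.9]
ee_rot: [-0.0, 0.184, 0.983, 0.0]
force: [-0.1, 0.1, -0.5]
grip_width: 0.999
grip_force: 0.0
```

```bash
python3 w.py w3
```

```text
[527.6 -87.1 246.9] [-0.     0.184  0.983  0.   ] [-0.09  0.09 -0.52] 8.0333 [-0.38  0.34  1.47  0.    1.34 -1.58]
[328. 215.] 0.85 [520.2 -82.7 112. ] [525.3 -84.5  90. ]
[573.  61.] 0.7 [483.   95.8 112. ] [485.  109.1  90. ]
[478. 228.] 0.66 [568.1  13.  112. ] [577.3  19.3  90. ]
```

View pics/w3.png

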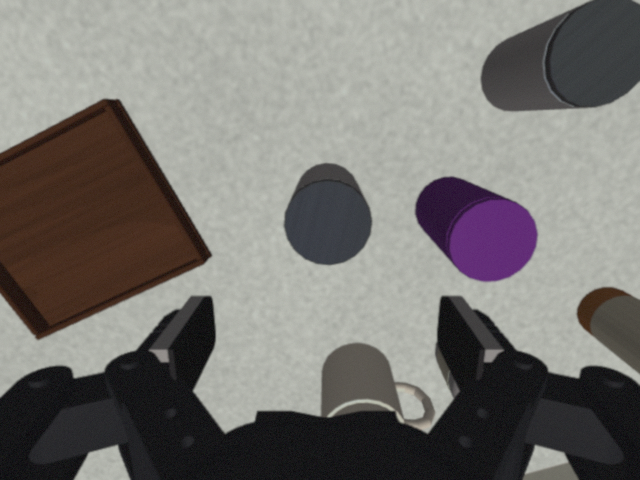

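Wrist view: the second grey canister's lid is at px (328,221), about (525,-85). The first canister stands upright at the top right, and the tray is on the left.

Request:
drive_tool(
  commands="-0.025 0.025 -0.1 0 0 0 100;0 0 -0.2 0 0 0 100;0 0 -0.2 0 0 0 100;0 0 -0.25 0 0 0 100;0 0 -0.25 0 0 0 100;0 0 -0.25 0 0 0 100;0 0 -0.2 0 0 0 100;0 0 -0.08 0 0 0 100;0 0 -0.04 0 0 0 100;0 0 0 0 0 0 100;0 0 0 0 0 0 60;0 0 0 0 0 0 60;0 0 0 0 0 0 60;0 0 0 0 0 0 50;0 0 0 0 0 0 50;0 0 0 0 0 0 50;0 0 0 0 0 0 50",
  force=50,
)

```text
time_s: 9.55
eef_pos: [525.9, -85.1, 92.1]
ee_rot: [0.001, 0.184, 0.983, -0.0]
force: [-2.3, 2.1, 7.1]
grip_width: 0.743
grip_force: 55.1
```

Request:
drive_tool(
  commands="0 0 0.05 0 0 0 50;0 0 0.1 0 0 0 50;0 0 0.15 0 0 0 50;0 0 0.2 0 0 0 50;0 0 0.15 0 0 0 50;0 0 0.1 0 0 0 50;0 0 0.05 0 0 0 50;0 0 0 0 0 0 50;0 0 0 0 0 0 50;0 0 0 0 0 0 50",
)

```text
time_s: 10.38
eef_pos: [524.8, -84.8, 169.4]
ee_rot: [-0.001, 0.184, 0.983, 0.0]
force: [-0.6, 0.5, -3.2]
grip_width: 0.74
grip_force: 56.4
```

```bash
python3 - <<'E'
from h import *
F=[]
for i in range(6):
    p=capture("top");F.append(sense()["force"])
print(np.mean(F,0))
E
```

```text
[-0.00765711 -0.22253665 -3.76198764]
```

This one is heavy (3.8 N), so I carry it to the tray centre.

Request:
drive_tool(
  commands="-0.02 -0.08 0 0 0 0 50;-0.04 -0.16 0 0 0 0 50;-0.06 -0.24 0 0 0 0 50;-0.06 -0.24 0 0 0 0 50;-0.06 -0.24 0 0 0 0 50;-0.06 -0.24 0 0 0 0 50;-0.06 -0.24 0 0 0 0 50;-0.06 -0.24 0 0 0 0 50;-0.06 -0.24 0 0 0 0 50;-0.06 -0.22 0 0 0 0 50;-0.05 -0.16 0 0 0 0 50;-0.02 -0.08 0 0 0 0 50;-0.01 -0.04 0 0 0 0 50;0 0 -0.1 0 0 0 50;0 0 -0.15 0 0 0 50;0 0 -0.15 0 0 0 50;0 0 -0.1 0 0 0 50;0 0 -0.05 0 0 0 50;0 0 0 0 0 0 50;0 0 0 0 0 0 50",
)

```text
time_s: 12.35
eef_pos: [463.6, -326.8, 115.6]
ee_rot: [0.0, 0.184, 0.983, -0.0]
force: [0.5, 0.1, -3.8]
grip_width: 0.742
grip_force: 57.3
```

```bash
python3 w.py w4;python3 -c "
from h import *
p=capture('side');cv2.imwrite('pics/s4.png',cv2.resize(p['pixels'][200:460,240:500],None,fx=2.2,fy=2.2))"
```

```text
[ 463.6 -326.8  115.6] [ 0.     0.184  0.983 -0.   ] [ 0.51  0.11 -3.84] 12.35 [-0.82  0.54  1.53  0.    1.07 -2.02]
[325. 322.] 0.58 [ 464.4 -328.   112. ] [ 476.2 -332.6   90. ]
```

View pics/s4.png

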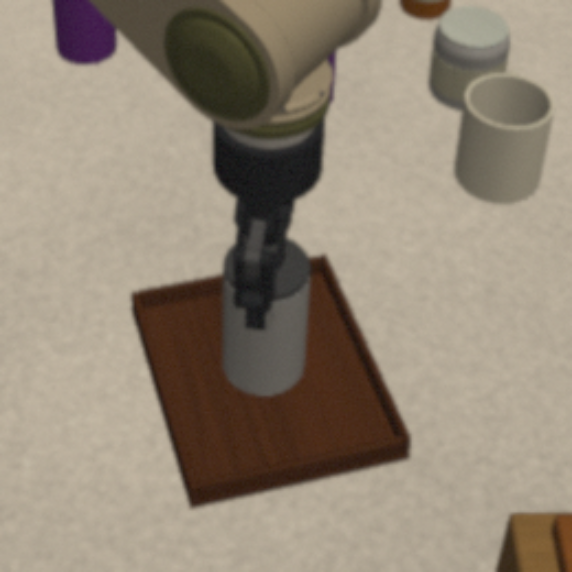

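The canister hangs upright over the tray's middle (crop px (265,380)). I lower it gently.

Request:
drive_tool(
  commands="0 0 -0.05 0 0 0 50;0 0 -0.05 0 0 0 50;0 0 -0.03 0 0 0 50;0 0 -0.02 0 0 0 50;0 0 -0.01 0 0 0 50;0 0 0 0 0 0 50;0 0 0 0 0 0 50",
)

```text
time_s: 13.08
eef_pos: [463.3, -327.1, 99.4]
ee_rot: [0.0, 0.184, 0.983, -0.0]
force: [0.6, 0.1, -3.9]
grip_width: 0.741
grip_force: 57.3
```

Request:
drive_tool(
  commands="0 0 -0.01 0 0 0 50;0 0 0 0 0 0 50;0 0 0 0 0 0 50",
)

```text
time_s: 13.33
eef_pos: [463.3, -327.0, 98.4]
ee_rot: [0.0, 0.184, 0.983, -0.0]
force: [0.0, 0.3, -4.6]
grip_width: 0.737
grip_force: 57.3
```

Request:
drive_tool(
  commands="0 0 -0.01 0 0 0 50;0 0 0 0 0 0 50;0 0 0 0 0 0 50",
)

```text
time_s: 13.58
eef_pos: [463.4, -327.1, 98.3]
ee_rot: [0.0, 0.184, 0.983, -0.0]
force: [-2.6, 2.5, 6.1]
grip_width: 0.74
grip_force: 58.1
```

Contact confirmed. I release, rise, and return to the light canister.

Request:
drive_tool(
  commands="0 0 0 0 0 0 76;0 0 0 0 0 0 80;0 0 0 0 0 0 90;0 0 0 0 0 0 100;0 0 0 0 0 0 100;0 0 0 0 0 0 100;0 0 0.1 0 0 0 100;0 0 0.2 0 0 0 100;0 0 0.25 0 0 0 100;0 0 0.25 0 0 0 100;0 0 0.25 0 0 0 100;0 0 0.25 0 0 0 100;0 0 0.15 0 0 0 100;0 0 0.05 0 0 0 100",
)

```text
time_s: 14.75
eef_pos: [463.8, -327.4, 250.8]
ee_rot: [0.002, 0.184, 0.983, -0.002]
force: [0.0, 0.1, -0.6]
grip_width: 0.997
grip_force: 0.0
```

Request:
drive_tool(
  commands="0.01 0.15 0 0 0 0 100;0.015 0.3 0 0 0 0 100;0.015 0.3 0 0 0 0 100;0.015 0.3 0 0 0 0 100;0.015 0.3 0 0 0 0 100;0.015 0.3 0 0 0 0 100;0.015 0.3 0 0 0 0 100;0.015 0.3 0 0 0 0 100;0.015 0.3 0 0 0 0 100;0.015 0.3 0 0 0 0 100;0.015 0.3 0 0 0 0 100;0.015 0.3 0 0 0 0 100;0.015 0.3 0 0 0 0 100;0.015 0.3 0 0 0 0 100;0.01 0.25 0 0 0 0 100;0.01 0.1 0 0 0 0 100;0 0 0 0 0 0 100;0 0 0 0 0 0 100",
)

```text
time_s: 16.25
eef_pos: [485.3, 112.9, 246.7]
ee_rot: [-0.001, 0.183, 0.983, -0.0]
force: [0.2, 0.1, -0.6]
grip_width: 0.995
grip_force: 0.0
```

```bash
python3 w.py w5;python3 -c "
from h import *
p=capture('top');cv2.imwrite('pics/t5.png',p['pixels'])"
```

```text
[485.3 112.9 246.7] [-0.001  0.183  0.983 -0.   ] [ 0.22  0.12 -0.64] 16.25 [-0.01  0.26  1.58 -0.    1.31 -1.21]
[312.  61.] 0.86 [380.7 143.  112. ] [377.6 143.4  90. ]
[272. 346.] 0.8 [561.6  37.3 112. ] [573.8  28.8  90. ]
[330. 219.] 0.56 [480.9 116.9 112. ] [486.3 115.   90. ]
```

View pics/t5.png

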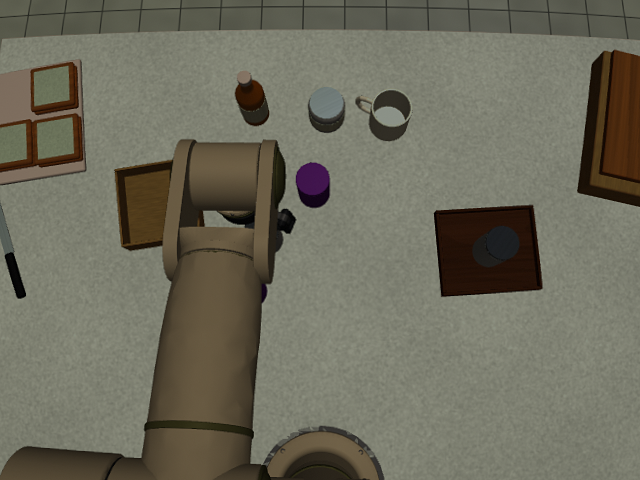

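The heavy canister stands upright in the tray (lid at px (502,243)). The light one is still under the gripper, so I grip it now.

Request:
drive_tool(
  commands="0 0.005 -0.1 0 0 0 100;0 0 -0.2 0 0 0 100;0 0 -0.2 0 0 0 100;0 0 -0.25 0 0 0 100;0 0 -0.25 0 0 0 100;0 0 -0.25 0 0 0 100;0 0 -0.2 0 0 0 100;0 0 -0.08 0 0 0 100;0 0 -0.04 0 0 0 100;0 0 0 0 0 0 100;0 0 0 0 0 0 60;0 0 0 0 0 0 60;0 0 0 0 0 0 60;0 0 0 0 0 0 50;0 0 0 0 0 0 50;0 0 0 0 0 0 50;0 0 0 0 0 0 50",
  force=40,
)

```text
time_s: 17.82
eef_pos: [486.6, 113.5, 91.8]
ee_rot: [0.001, 0.184, 0.983, 0.0]
force: [-0.9, 0.5, 5.1]
grip_width: 0.746
grip_force: 43.8
```

Request:
drive_tool(
  commands="0 0 0.05 0 0 0 50;0 0 0.1 0 0 0 50;0 0 0.2 0 0 0 50;0 0 0.2 0 0 0 50;0 0 0.2 0 0 0 50;0 0 0.15 0 0 0 50;0 0 0.1 0 0 0 50;0 0 0.05 0 0 0 50;0 0 0 0 0 0 50;0 0 0 0 0 0 50",
)

```text
time_s: 18.65
eef_pos: [485.5, 113.5, 194.9]
ee_rot: [-0.0, 0.184, 0.983, -0.0]
force: [0.0, 0.4, -1.3]
grip_width: 0.742
grip_force: 44.4
```

Request:
drive_tool(
  commands="0.03 0.08 0 0 0 0 50;0.05 0.16 0 0 0 0 50;0.07 0.24 0 0 0 0 50;0.07 0.24 0 0 0 0 50;0.07 0.24 0 0 0 0 50;0.07 0.24 0 0 0 0 50;0.07 0.24 0 0 0 0 50;0.07 0.24 0 0 0 0 50;0.06 0.2 0 0 0 0 50;0.05 0.13 0 0 0 0 50;0.03 0.08 0 0 0 0 50;0 0 0 0 0 0 50;0 0 -0.1 0 0 0 50;0 0 -0.1 0 0 0 50;0 0 -0.05 0 0 0 50;0 0 0 0 0 0 50;0 0 0 0 0 0 50",
)

```text
time_s: 20.07
eef_pos: [549.6, 322.0, 169.9]
ee_rot: [-0.0, 0.184, 0.983, -0.0]
force: [0.3, 0.7, -1.2]
grip_width: 0.746
grip_force: 44.4
```

```bash
python3 -c "
from h import *
p=capture('side');cv2.imwrite('pics/s6.png',cv2.resize(p['pixels'][60:320,220:480],None,fx=2.2,fy=2.2))"
```

```text
(no output)
```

View pics/s6.png

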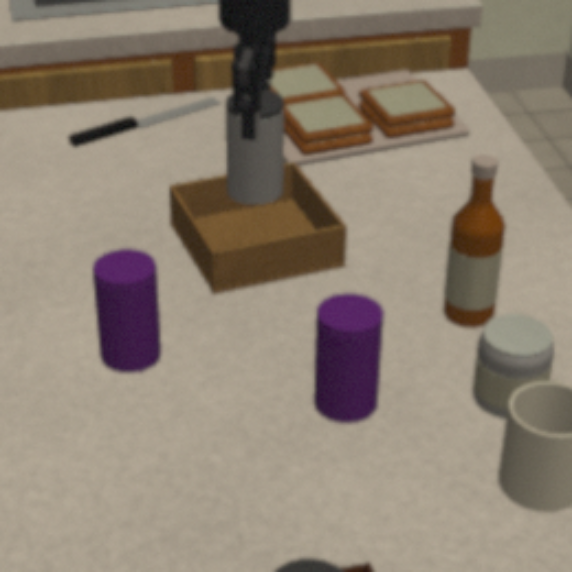

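The canister is upright above the carton's interior. I lower it.

Request:
drive_tool(
  commands="0 0 -0.05 0 0 0 50;0 0 -0.1 0 0 0 50;0 0 -0.12 0 0 0 50;0 0 -0.12 0 0 0 50;0 0 -0.12 0 0 0 50;0 0 -0.1 0 0 0 50;0 0 -0.05 0 0 0 50;0 0 -0.03 0 0 0 50;0 0 -0.015 0 0 0 50;0 0 0 0 0 0 50;0 0 0 0 0 0 50",
)

```text
time_s: 21.03
eef_pos: [550.0, 322.6, 100.3]
ee_rot: [0.0, 0.184, 0.983, 0.0]
force: [0.3, -0.6, -0.8]
grip_width: 0.743
grip_force: 44.4
```

Request:
drive_tool(
  commands="0 0 -0.015 0 0 0 50;0 0 0 0 0 0 50;0 0 0 0 0 0 50",
)

```text
time_s: 21.28
eef_pos: [549.8, 322.5, 98.4]
ee_rot: [0.0, 0.184, 0.983, 0.0]
force: [0.5, 1.0, -1.5]
grip_width: 0.743
grip_force: 44.4
```

Request:
drive_tool(
  commands="0 0 -0.01 0 0 0 50;0 0 0 0 0 0 50;0 0 0 0 0 0 50",
)

```text
time_s: 21.53
eef_pos: [549.7, 322.5, 97.2]
ee_rot: [-0.0, 0.184, 0.983, -0.0]
force: [-0.5, -0.7, -1.1]
grip_width: 0.743
grip_force: 44.4
```

Request:
drive_tool(
  commands="0 0 -0.01 0 0 0 50;0 0 0 0 0 0 50;0 0 0 0 0 0 50",
)

```text
time_s: 21.78
eef_pos: [549.9, 322.6, 96.8]
ee_rot: [0.0, 0.184, 0.983, 0.0]
force: [-2.3, -1.8, 3.4]
grip_width: 0.743
grip_force: 44.9
```

Contact. I release, rise, and pull back to clear the view.

Request:
drive_tool(
  commands="0 0 0 0 0 0 76;0 0 0 0 0 0 80;0 0 0 0 0 0 90;0 0 0 0 0 0 100;0 0 0 0 0 0 100;0 0 0 0 0 0 100;0 0 0.1 0 0 0 100;0 0 0.2 0 0 0 100;0 0 0.25 0 0 0 100;0 0 0.25 0 0 0 100;0 0 0.25 0 0 0 100;0 0 0.25 0 0 0 100;0 0 0.15 0 0 0 100;0 0 0.05 0 0 0 100",
)

```text
time_s: 22.95
eef_pos: [550.4, 322.8, 250.1]
ee_rot: [0.002, 0.184, 0.983, 0.001]
force: [-0.4, 0.3, 0.1]
grip_width: 0.997
grip_force: 0.0
```

Request:
drive_tool(
  commands="-0.15 0.05 0 0 0 0 100;-0.25 0.1 0 0 0 0 100;-0.25 0.1 0 0 0 0 100;-0.25 0.1 0 0 0 0 100;-0.25 0.1 0 0 0 0 100;-0.25 0.1 0 0 0 0 100;-0.25 0.1 0 0 0 0 100;-0.25 0.1 0 0 0 0 100;-0.25 0.1 0 0 0 0 100;-0.15 0.05 0 0 0 0 100;0 0 0 0 0 0 100;0 0 0 0 0 0 100",
)

```text
time_s: 23.95
eef_pos: [319.5, 412.5, 246.2]
ee_rot: [-0.0, 0.183, 0.983, -0.0]
force: [0.9, -0.9, -0.4]
grip_width: 1.0
grip_force: 0.0
```

```bash
python3 -c "
from h import *
a=capture('top')['pixels'];b=capture('side')['pixels']
cv2.imwrite('pics/f.png',cv2.resize(np.hstack([a,b]),(800,300)))"
```

```text
(no output)
```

View pics/f.png

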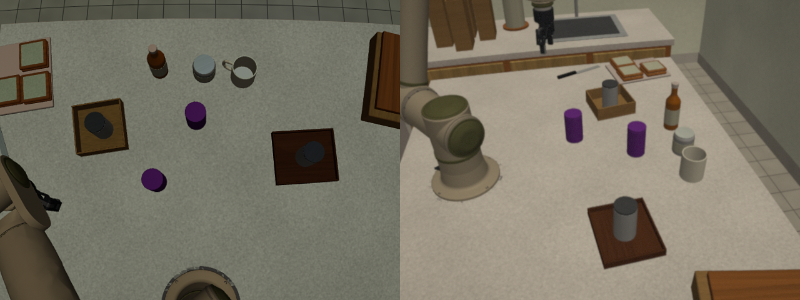

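Both canisters stand upright, one in the carton (about (98,125)) and one in the tray (about (312,152)). Nothing else has moved and the arm is clear.

```bash
python3 -c "
from rig import finish_job
print(finish_job())"
```

```text
the job is handed in; nothing more can be done
None
```

The job is handed in at about 24 s of the 56 s allowed: the heavier canister (3.8 N when lifted) stands upright in the tray, placed first, and the lighter one (1.3 N) stands upright in the carton.

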